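Shuttle a bushing into the measuring cell under its spring flap

TASK

Load the brass bushing into the measuring cell: with one fingertip press down the orange bar and hold the spring-closed flap open, and meanwhile with the other fingertip push the shuttle by its green end plate under the flap, right up against the back stop, before letting the flap close behind the bushing. The flap must not touch the shuttle or bushing at any time. Only press and push, do not lift the shuttle, and leave the other things on the bench where they are.

Things in the scene. Friction and masses are not known exactly. Their poses are not given: they have to be found in the camera images.
- cell: Fixed measuring cell on a dark steel base plate, x -185 to 145, y -62 to 82 mm, 10 mm thick. Origin: on the table below the front end of the flap's hinge line. x runs along the lane in the pushing direction, y left, z up. Lane: floor z = 10 mm, centre y = 42 mm, 44 mm wide between 4 mm rails (tops z = 24 mm). Blue gauge housing at x 67 to 140 mm, top z = 44 mm, dial on top.
- stop_face (a point): Foot of the steel back stop's face at the lane's far end: x = 58, y = 42, z = 10 mm of the cell. The shuttle's nose meets it when fully home.
- flap: Spring-closed flap, one rigid piece: clear cover and blue skirt over the lane (y > 0), orange bar outside (y < 0). Origin on the hinge line, 45 mm above the cell's origin; axes as the cell's when closed. It turns about +x: 0 rad closed, 0.96 rad open (hard stop). The bar pressed down lifts cover and skirt; it springs shut when let go. Cover: x 4 to 64, y -4 to 62 mm.
- bar_mid (a point): Middle of the orange bar's top face, 32 mm out from the hinge line, moves with the flap. Bar: x -180 to 10 mm of the cell, 8 to 52 mm out from the hinge, 4 mm thick, closed it slopes up outward at 25 degrees. At y = -35 mm of the cell its top is at z = 63 mm closed, about 43 when the skirt just clears the bushing (0.55 rad), about 27 fully open. Takes 3 to 4 N; a fingertip can slide along it.
- skirt_foot (a point): Middle of the lower edge of the blue skirt, which bars the bushing's way: x 0 to 4, y 24 to 62 mm of the cell, lower edge 24 mm above the table when closed (the shuttle's low base passes under, the bushing does not).
- shuttle: Loose aluminium shuttle in the lane, about 0.35 kg: base 110 (along the lane) x 40 x 8 mm, x -55 to 55 mm, with a green plate at the rear and a brass bushing in front, all one piece. Origin: centre of its underside, z = 10 mm; x axis towards the back stop. Fully home its origin is at x = 3, y = 42 mm of the cell; it starts 62 to 105 mm short of that.
- plate_rear (a point): Centre of the rear face of the shuttle's upright green plate, 38 mm above the table: push here. Plate 40 mm wide, 8 mm thick, top 60 mm above the table. At home this face is at x = -52 mm of the cell, outside in front of the flap; the skirt closes over the low base between plate and bushing.
- bushing_top (a point): Centre of the brass bushing's top, 38 mm above the table; bushing 30 mm across, 20 mm tall, 32 mm ahead of the shuttle's origin.
- jar: Bystander, loose: amber screw-top jar, 56 mm across, 75 mm tall. Origin: centre of its underside.
- collet: Bystander, loose: stepped steel collet, 52 mm across, 55 mm tall. Origin: centre of its underside.
- sleeve: Bystander, loose: steel sleeve, 48 mm across, 35 mm tall. Origin: centre of its underside.
- plug: Bystander, loose: brass plug gauge, 44 mm across, 45 mm tall. Origin: centre of its underside.
- tin: Bystander, loose: small red open tin, 60 mm across, 45 mm tall. Origin: centre of its underside.
- tray: Bystander, loose: blue open parts tray, 90 x 120 x 45 mm. Origin: centre of its underside.
- driver: Bystander, loose: screwdriver lying down, 180 mm long. Origin: under the middle of its length.
Not all that is in view belongs to the job. Of the things that look like the shuttle, the smallest one is meant.

How it is judged:
By the outcome, as a careful person would: the job done as asked, in the order asked, and still so for the second after the job is handed in, with the robot touching nothing.
It also fails if it takes over 35 s, if anything falls off the work surface, if the arm or the gripper's body presses on something with over 40 N, if the wrist force passes 120 N, or if a joint passes its speed limit or range.

ROBOT

A 6-joint arm with a two-finger parallel gripper is mounted at the origin on the work surface. World frame = base frame: x ahead of the robot, y to its left, z up, the work surface at z = 0. Lengths are in mm, angles in degrees, forces in N, time in s.
With the tool pointing down it reaches from about 350 to 850 mm from the base axis. Payload 8.1 kg.
Tool frame: the origin (TCP) lies midway between the tips of the shut fingers; the grasp point (between the pads) lies 19 mm behind it; z points along the fingers, y is the direction in which the jaws open and shut (so a half turn about z gives the same grasp; the last joint's range is limited). The gripper opens to 85 mm and grips with 20 to 120 N. Pads are 22 mm wide; open, the fingers measure 114 mm over their backs; the gripper's body (76 mm by 85 mm) begins 54 mm behind the grasp point. The pads swing forward as they close: fully open they stand 13 mm farther back than shut.
Start: joints at [66.154, 7.471, 85.268, -0, 87.261, -4.893], TCP at [194.858, 567.482, 231.292] pointing down, gripper open.
Joint ranges: [-169.43, 169.43], [-51.17, 129.36], [1.28, 143.12], [-76.62, 256.62], [0, 156.53], [-152.29, 152.29]. Speed limits (degrees/s): [136.94, 136.94, 159.86, 180, 180, 180].

INTERFACE

Orientations are given as [roll, pitch, yaw] about the fixed x, y, z axes, in that order (R = Rz(yaw) Ry(pitch) Rx(roll)).
In Python, from bench import r gives the robot as it stands.
- The arm moves only by the tool carry_out, never from a script. Its argument "increments" is a list of rows, each a list of 3 entries, a list of its own where there are three numbers: the shift along the tool's x, y, z in m, then the turn, a rotation vector about the tool's x, y, z in rad, then the closure, from 0 (fully open) to 1 (shut). A call has 1 to 12 rows; each row shifts and turns the pose as measured when the row begins, along the tool's axes as they then stand; what a row does not reach is not made up. A row lasts 1/10 s, in which the tool goes at most 50 mm and 8.59 degrees, less where a joint would pass 70% of its speed; a pose out of reach is approached as far as the arm can. A call with a gripper value outside its range is refused whole. The fingers move at their own pace and stop on an object; "newtons" is the grip in N (left out, the last holds). Time passes only in rows, so rows that do not move let the fingers close. It gives the time, the measured TCP pose, the force and the opening at its end, in the units of the state.
- r.sense(): the state, without advancing time (a new reading comes with each control period).
- r.snapshot(name): name is "side" or "top" or "wrist"; returns a dict with "image" (480x640x3 uint8, blue, green, red), "vertical_fov" (degrees; the focal length in pixels is half the picture's height over the tangent of half this angle, whatever the lens; pixels are square), "cx", "cy" (the principal point, pixels), "rvec" (rotation vector, rad) and "tvec" (3), from world to camera coordinates, as OpenCV has them. Camera axes: x right, y down, z forward; pixel columns grow to the right and rows downward; lengths in mm; the calibration is good to about 2 mm. A picture is of the moment at which its call begins. There is no depth.
- r.hand_in(): hands the job in, once; it reports no verdict.
The state is a dict: "time": time; "joint_pos": joint angles; "qd": joint speeds; "joint_efforts": joint torques, N m; "tool_pos": TCP position; "tcp_rot": TCP orientation; "ft_force": force on the tool from outside, world axes, zero at the start; "wrist_torque": the same for the moment, N m; "finger_gap": finger opening in mm.
Only numpy, scipy, OpenCV 4.12 (cv2) and the standard library are available. Lean on these libraries where they do the work, as an engineer would, in place of code of your own. Each camera call takes 0.05 s, during which the arm holds its last target.

## Working session

There is one attempt and no reset: what is moved stays moved. The work goes in short steps, Python scripts to look and compute and a tool call to move; the robot and the scene stay as the last step left them, time stands still between calls to the robot, and variables do not carry over. Pictures are saved under pics/ and viewed, and the job is handed in when it is done.

Besides the shell and the picture viewer there is one more tool, called after "Call:" as name([rows], argument=value, ...), one row to a line, values as JSON. carry_out: Moves the arm, as the interface text tells. Its arguments: {"type":"object","properties":{"increments":{"type":"array"},"newtons":{"type":"number"}},"required":["increments"]}

```bash
ls; mkdir -p pics; cat > h.py <<'E'
import numpy as np, cv2
from bench import r
def snap(n,f=None):
    s=r.snapshot(n)
    if f: cv2.imwrite('pics/'+f,s['image'])
    return s
def cam(s):
    f=240/np.tan(np.radians(s['vertical_fov'])/2)
    K=np.array([[f,0,s['cx']],[0,f,s['cy']],[0,0,1.]])
    R=cv2.Rodrigues(np.array(s['rvec'],float))[0]; t=np.array(s['tvec'],float).ravel()
    return K,R,t
def ray(s,uv):
    K,R,t=cam(s); d=R.T@np.linalg.inv(K)@np.array([uv[0],uv[1],1.]); return -R.T@t,d
def onz(s,uv,z):
    o,d=ray(s,uv); return o+d*(z-o[2])/d[2]
def proj(s,P):
    K,R,t=cam(s); p=K@(R@np.array(P,float)+t); return p[:2]/p[2]
E
python3 - <<'E'
from h import *
for n in('side','top','wrist'):
    s=snap(n,n+'0.png'); o,_=ray(s,(0,0)); print(n,s['vertical_fov'],s['cx'],s['cy'],o.round())
print(r.sense())
E
```

```text
pics
side 47.33368540161406 324.29976660738953 237.40674088121543 [456. 880. 960.]
top 48.109141860998754 315.7748254397864 237.00370630717063 [ 418.   51. 1009.]
wrist 62.715952644017236 317.97653133973785 236.02389661450587 [131. 590. 372.]
{'time': 0.15, 'joint_pos': array([ 6.61548560e+01,  7.50617967e+00,  8.53150038e+01,  3.99319196e-05,
        8.72624166e+01, -4.89146094e+00]), 'qd': array([ 0.07303637, -0.11087302, -0.17258392,  0.03954207,  0.02539881,
       -0.00063155]), 'joint_efforts': array([ 2.53394232e-03, -5.70063472e+01, -5.01157451e+01, -5.18826880e-05,
        9.71417612e-03, -2.79472829e-06]), 'tool_pos': array([194.67132361, 567.08866547, 230.47432647]), 'tcp_rot': array([-1.79916708e+02, -7.16818686e-03,  1.61046310e+02]), 'ft_force': array([ 0.25025674,  0.63850695, -0.6051014 ]), 'wrist_torque': array([0.01020865, 0.02095758, 0.03416318]), 'finger_gap': 85.4324246533449}
```

View pics/side0.png

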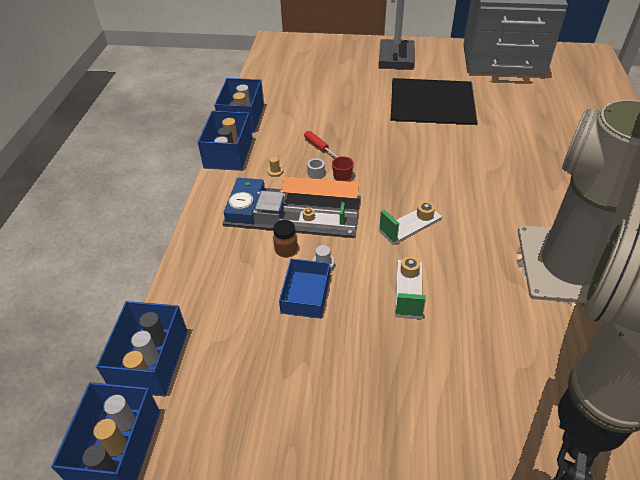

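View pics/top0.png

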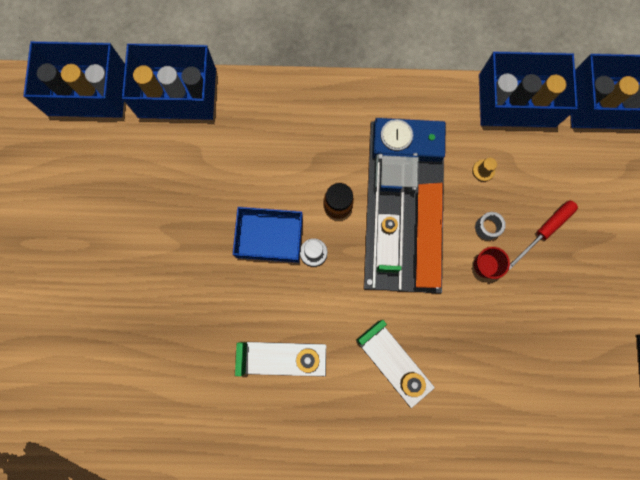

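View pics/wrist0.png

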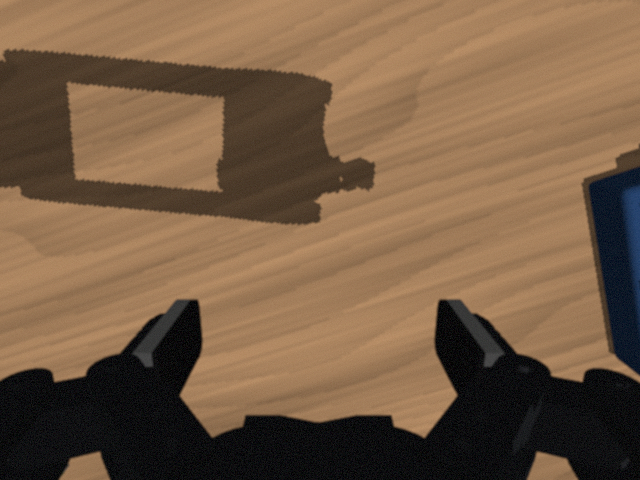

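The things that could be taken for the shuttle, by top-view pixel: one in the lane at (389,240), a loose one at (282,360) and a loose one at (396,363). The one in the lane looks smallest. I'll check it in a close crop.

```bash
python3 - <<'E'
from h import *
a=cv2.imread('pics/top0.png')[105:305,340:470]; cv2.imwrite('pics/topc.png',cv2.resize(a,None,fx=3,fy=3,interpolation=cv2.INTER_CUBIC))
a=cv2.imread('pics/side0.png')[165:245,215:370]; cv2.imwrite('pics/sidec.png',cv2.resize(a,None,fx=5,fy=5,interpolation=cv2.INTER_CUBIC))
s=snap('top')
for uv in [(390,121),(374,120),(445,122),(365,289),(441,292)]: print(uv,onz(s,uv,10).round(1))
for a,b in [((240,360),(326,360)),((365,335),(425,395))]:
  print(np.linalg.norm(onz(s,a,8)-onz(s,b,8)))
E
```

```text
(390, 121) [830.6 -85.9  10. ]
(374, 120) [832.  -54.5  10. ]
(445, 122) [ 831.1 -193.9   10. ]
(365, 289) [500.  -39.2  10. ]
(441, 292) [ 497.7 -180.2   10. ]
156.30642871304786
150.1414176169779
```

View pics/topc.png

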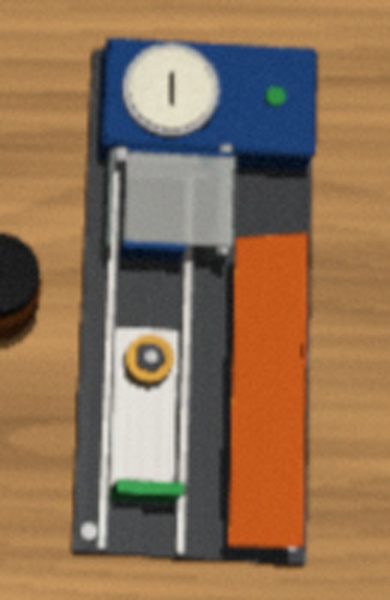

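View pics/sidec.png

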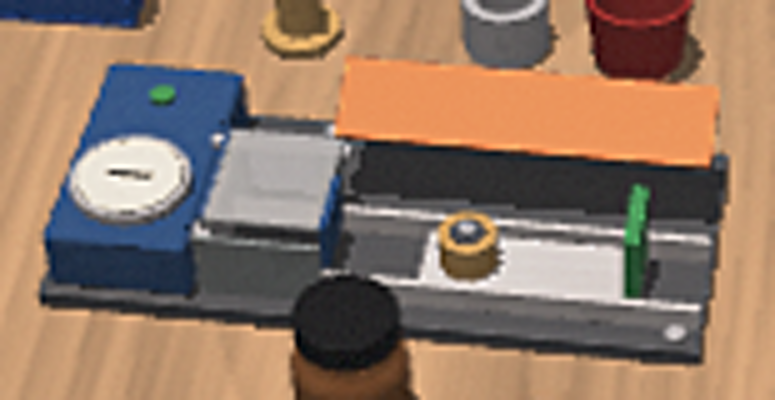

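```bash
cat > fit.py <<'E'
from h import *
from scipy.optimize import least_squares
T=lambda c:((c[0]+.5)/3-.5+340,(c[1]+.5)/3-.5+105)
S=lambda c:((c[0]+.5)/5-.5+215,(c[1]+.5)/5-.5+165)
st=snap('top'); ss=snap('side')
ob=[(st,T((73,552)),(-185,82,10)),(st,T((304,564)),(-185,-62,10)),
(st,T((229,545)),(-180,-6.4,50.2)),(st,T((302,549)),(-180,-46.3,68.8)),(st,T((307,234)),(10,-46.3,68.8)),(st,T((233,238)),(10,-6.4,50.2)),
(ss,S((335,135)),(10,-6.4,50.2)),(ss,S((712,164)),(-180,-6.4,50.2)),(ss,S((345,58)),(10,-46.3,68.8)),(ss,S((718,88)),(-180,-46.3,68.8)),
(st,T((103,548)),(-185,66,24)),(st,T((181,553)),(-185,18,24)),(ss,S((700,362)),(-185,82,0))]
def w(p,P):
    c,s_=np.cos(p[2]),np.sin(p[2]); return np.array([p[0]+c*P[0]-s_*P[1],p[1]+s_*P[0]+c*P[1],P[2]])
f=lambda p:np.concatenate([proj(s,w(p,P))-uv for s,uv,P in ob])
q=least_squares(f,[690,-130,0.0],loss='soft_l1')
p=q.x
if __name__=='__main__':
    print(p,np.degrees(p[2])); print(f(p).reshape(-1,2).round(1))
    def inv(P):
        c,s_=np.cos(p[2]),np.sin(p[2]); d=P-np.array([*p[:2],0]); return np.array([c*d[0]+s_*d[1],-s_*d[0]+c*d[1],d[2]])
    for nm,s,uv,z in [('bush',st,T((149,357)),38),('bush',ss,S((467,234)),38),('nose',st,T((150,328)),18),('platetop',st,T((150,490)),60),('platetop L',st,T((117,485)),60),('platetop R',st,T((183,490)),60),('ptop side',ss,S((640,187)),60)]:
        print(nm,inv(onz(s,uv,z)).round(1))
    np.save('p.npy',p)
E
python3 fit.py
```

```text
[ 6.83074987e+02 -1.25151495e+02 -3.06051237e-02] -1.7535444168362389
[[ 0.1 -0.1]
 [ 0.7  0.1]
 [-0.2  0.3]
 [ 0.2 -0.7]
 [-0.1 -0.6]
 [ 0.6 -0.2]
 [-0.5  0.1]
 [-0.4  0.7]
 [ 0.  -0.4]
 [ 0.2 -0.4]
 [-0.5  1.1]
 [-0.3  0.9]
 [-0.2  1. ]]
bush [-65.4  42.5  38. ]
bush [-66.   43.1  38. ]
nose [-42.5  39.9  18. ]
platetop [-150.3   42.4   60. ]
platetop L [-148.4   62.    60. ]
platetop R [-149.3   22.9   60. ]
ptop side [-148.6   22.7   60. ]
```

The crop shows that the shuttle in the lane, bushing at (389,224) and green plate at (390,268), is the 110 mm one. The other two are about 150 mm long. I'll set the gripper with tool x opposite to the lane and move to above the start of the bar.

Call:
carry_out([
  [[0,0,0],[0,0,-0.1],0.23],
  [[0,0,0],[0,0,-0.1],0.23],
  [[0,0,0],[0,0,-0.1],0.23],
  [[-0.022,-0.043,0],[0,0,0],0.23],
  [[-0.022,-0.043,0],[0,0,0],0.23],
  [[-0.022,-0.043,0],[0,0,0],0.23],
  [[-0.022,-0.043,0],[0,0,0],0.23],
  [[-0.022,-0.043,0],[0,0,0],0.23],
  [[-0.022,-0.043,0],[0,0,0],0.23],
  [[-0.022,-0.043,0],[0,0,0],0.23],
  [[-0.022,-0.043,0],[0,0,0],0.23],
  [[0,0,0],[0,0,0],0.23],
], newtons=60)

```text
time: 1.5
tool_pos: [368.9, 207.8, 228.7]
tcp_rot: [-179.8, 0.1, 179.2]
ft_force: [-0.6, 1.0, -0.3]
finger_gap: 65.6
```

```bash
cat > st.py <<'E'
from h import *
from scipy.spatial.transform import Rotation as Ro
p=np.load('p.npy')
def rep():
    s=r.sense(); P=s['tool_pos']; c,n=np.cos(p[2]),np.sin(p[2]); d=P[:2]-p[:2]
    print('t',round(s['time'],2),'cell',np.round([c*d[0]+n*d[1],-n*d[0]+c*d[1],P[2]],1),'rot',s['tcp_rot'].round(2),'F',s['ft_force'].round(1),'gap',round(s['finger_gap'],1))
    Rt=Ro.from_euler('xyz',s['tcp_rot'],degrees=True); Rg=Ro.from_euler('xyz',[180,0,180+np.degrees(p[2])],degrees=True)
    print('rotvec to goal',(Rt.inv()*Rg).as_rotvec().round(4))
rep()
E
python3 st.py
```

```text
t 1.5 cell [-324.2  323.2  228.7] rot [-1.7979e+02  7.0000e-02  1.7919e+02] F [-0.6  1.  -0.3] gap 65.6
rotvec to goal [-0.0037  0.0012  0.0165]
```

Call:
carry_out([
  [[-0.0195,-0.0395,0],[-0.0037,0.0012,0.0165],0.23],
  [[-0.0195,-0.0395,0],[0,0,0],0.23],
  [[-0.0195,-0.0395,0],[0,0,0],0.23],
  [[-0.0195,-0.0395,0],[0,0,0],0.23],
  [[-0.0195,-0.0395,0],[0,0,0],0.23],
  [[-0.0195,-0.0395,0.02],[0,0,0],0.23],
  [[-0.0195,-0.0395,0.035],[0,0,0],0.23],
  [[-0.0195,-0.0395,0.035],[0,0,0],0.23],
  [[0,0,0],[0,0,0],0.23],
])

```text
time: 2.4
tool_pos: [518.3, -109.9, 146.5]
tcp_rot: [179.8, 0.5, 178.5]
ft_force: [-0.5, 0.3, -0.1]
finger_gap: 65.9
```

```bash
python3 st.py
```

```text
t 2.4 cell [-165.1   10.2  146.5] rot [179.81   0.51 178.45] F [-0.5  0.3 -0.1] gap 65.9
rotvec to goal [0.0033 0.0088 0.0036]
```

Call:
carry_out([
  [[0.003,-0.0057,0.02],[0.0033,0.0088,0.0036],0.23],
  [[0,0,0.02],[0,0,0],0.23],
  [[0,0,0],[0,0,0],0.23],
])

```text
time: 2.7
tool_pos: [515.9, -114.4, 105.3]
tcp_rot: [179.9, -0.1, 178.1]
ft_force: [-0.7, -0.3, -0.1]
finger_gap: 65.9
```

```bash
cat > pic.py <<'E'
import sys
from st import *
k=sys.argv[1]
for n,(u0,v0,w,h,f) in dict(side=(215,130,200,120,4),top=(320,100,150,230,2.6)).items():
    s=snap(n); a=s['image'][v0:v0+h,u0:u0+w]; cv2.imwrite(f'pics/{n}_{k}.png',cv2.resize(a,None,fx=f,fy=f,interpolation=cv2.INTER_CUBIC))
snap('wrist',f'wrist_{k}.png')
E
python3 pic.py a
```

```text
t 2.7 cell [-167.4    5.6  105.3] rot [ 1.7992e+02 -7.0000e-02  1.7813e+02] F [-0.7 -0.3 -0.1] gap 65.9
rotvec to goal [ 0.0013 -0.0011 -0.002 ]
```

View pics/side_a.png

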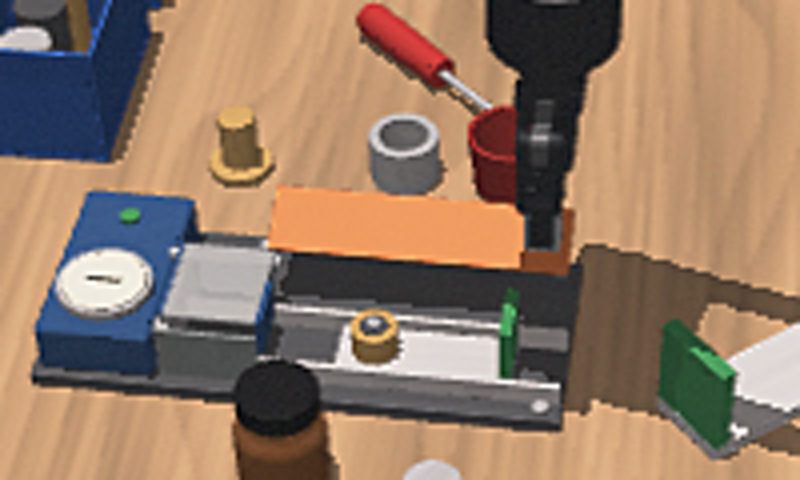

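View pics/wrist_a.png

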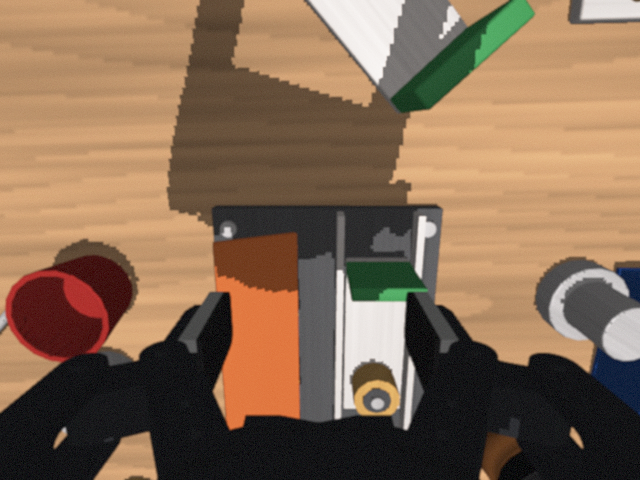

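```bash
python3 - <<'E'
from st import *
from fit import w
s=r.snapshot('side')
for z in (105,109,113,117): print(z,[proj(s,w(p,(x,y,z))).round(1) for x in(-178,-157) for y in (38,46,53)])
s=r.snapshot('wrist')
for z in (105,110,115): print(z,[proj(s,w(p,(x,y,z))).round(1) for x in(-178,-157) for y in (38.6,52,-27.4,-41)])
print(215+540/4-.4,130+247/4-.4)
E
python3 - <<'E'
import cv2
a=cv2.imread('pics/wrist_a.png')[270:400,150:500]; cv2.imwrite('pics/wca.png',cv2.resize(a,None,fx=2.2,fy=2.2,interpolation=cv2.INTER_CUBIC))
E
```

```text
t 2.85 cell [-165.1    4.9  109.1] rot [-179.97    0.25  178.17] F [-0.  -0.2  0.2] gap 65.8
rotvec to goal [-0.0005  0.0044 -0.0013]
105 [array([354.5, 193.2]), array([354.1, 195.5]), array([353.8, 197.5]), array([345.5, 192.5]), array([345.2, 194.8]), array([344.8, 196.8])]
109 [array([354.5, 192. ]), array([354.1, 194.2]), array([353.8, 196.2]), array([345.6, 191.2]), array([345.2, 193.5]), array([344.8, 195.5])]
113 [array([354.5, 190.7]), array([354.2, 192.9]), array([353.9, 194.9]), array([345.6, 189.9]), array([345.2, 192.2]), array([344.8, 194.2])]
117 [array([354.6, 189.4]), array([354.2, 191.6]), array([353.9, 193.6]), array([345.6, 188.6]), array([345.2, 190.9]), array([344.9, 192.9])]
105 [array([405.3, 267.7]), array([439.4, 267.6]), array([237.5, 267.8]), array([203. , 267.8]), array([402.2, 315.9]), array([435.1, 315.9]), array([240.5, 316. ]), array([207.2, 316.1])]
110 [array([408.1, 272.3]), array([443.3, 272.3]), array([234.9, 272.5]), array([199.2, 272.5]), array([404.8, 321.9]), array([438.7, 321.9]), array([238.1, 322. ]), array([203.8, 322. ])]
115 [array([411. , 277.3]), array([447.4, 277.3]), array([232.1, 277.4]), array([195.3, 277.5]), array([407.5, 328.3]), array([442.5, 328.3]), array([235.5, 328.4]), array([200.1, 328.4])]
349.6 191.35
```

View pics/wca.png

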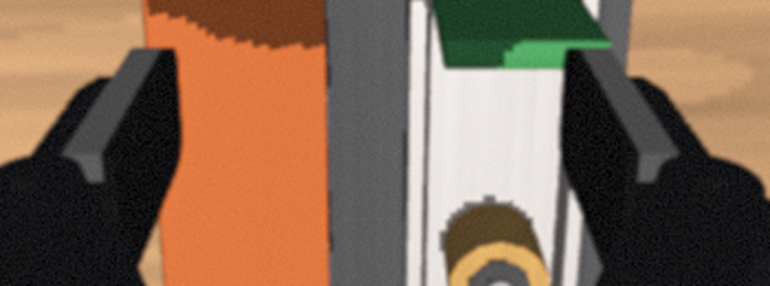

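View pics/top_a.png

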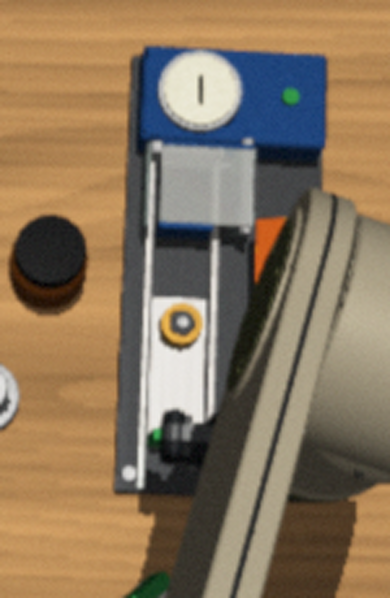

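```bash
python3 - <<'E'
from st import *
from fit import w
s=snap('wrist','wrist_b.png')
for P in [(-185,82,10),(-185,-62,10),(-180,-46.3,68.8),(-180,-6.4,50.2)]: print(P,proj(s,w(p,P)).round(1))
o,_=ray(s,(0,0)); print(o)
rep()
E
```

```text
t 3.05 cell [-164.8    4.3  109.2] rot [-179.95    0.31  178.15] F [-0.  -0.7  0. ] gap 65.6
rotvec to goal [-0.001   0.0054 -0.0016]
(-185, 82, 10) [444.2 203.6]
(-185, -62, 10) [211.4 204. ]
(-180, -46.3, 68.8) [212.8 238.7]
(-180, -6.4, 50.2) [298.1 228.5]
[ 449.88595526 -113.49039537  249.6035807 ]
t 3.2 cell [-165.4    4.3  108.4] rot [-179.96    0.24  178.14] F [ 0.4 -0.9 -0.1] gap 65.3
rotvec to goal [-0.0006  0.0042 -0.0019]
```

View pics/wrist_b.png

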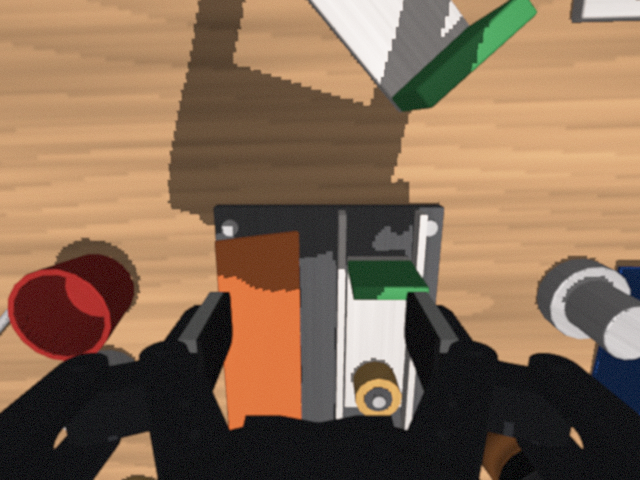

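```bash
python3 - <<'E'
from st import *
s=r.snapshot('wrist')
c,n=np.cos(p[2]),np.sin(p[2])
def inv(P): d=P[:2]-p[:2]; return np.round([c*d[0]+n*d[1],-n*d[0]+c*d[1]],1)
for z in (100,105,110,115,120): print(z,[inv(onz(s,uv,z)) for uv in [(210,293),(231,293),(407,293),(428,293)]])
s=r.snapshot('side'); a=s['image'][130:215,310:400]; cv2.imwrite('pics/sidef.png',cv2.resize(a,None,fx=7,fy=7,interpolation=cv2.INTER_CUBIC))
a=cv2.imread('pics/wrist_b.png')[270:400,150:500]; cv2.imwrite('pics/wcb.png',cv2.resize(np.clip(a.astype(float)*2.5,0,255).astype('uint8'),None,fx=2.2,fy=2.2,interpolation=cv2.INTER_CUBIC))
E
```

```text
t 3.2 cell [-165.4    4.3  108.4] rot [-179.96    0.24  178.14] F [ 0.4 -0.9 -0.1] gap 65.3
rotvec to goal [-0.0006  0.0042 -0.0019]
100 [array([-166.1,  -40.4]), array([-166.1,  -31.8]), array([-166. ,   40.7]), array([-166. ,   49.4])]
105 [array([-168.4,  -38.9]), array([-168.4,  -30.6]), array([-168.3,   39.5]), array([-168.3,   47.9])]
110 [array([-170.6,  -37.4]), array([-170.6,  -29.3]), array([-170.5,   38.3]), array([-170.5,   46.4])]
115 [array([-172.9,  -35.9]), array([-172.9,  -28.1]), array([-172.8,   37.1]), array([-172.8,   44.9])]
120 [array([-175.2,  -34.4]), array([-175.1,  -26.9]), array([-175.1,   35.9]), array([-175. ,   43.4])]
```

View pics/sidef.png

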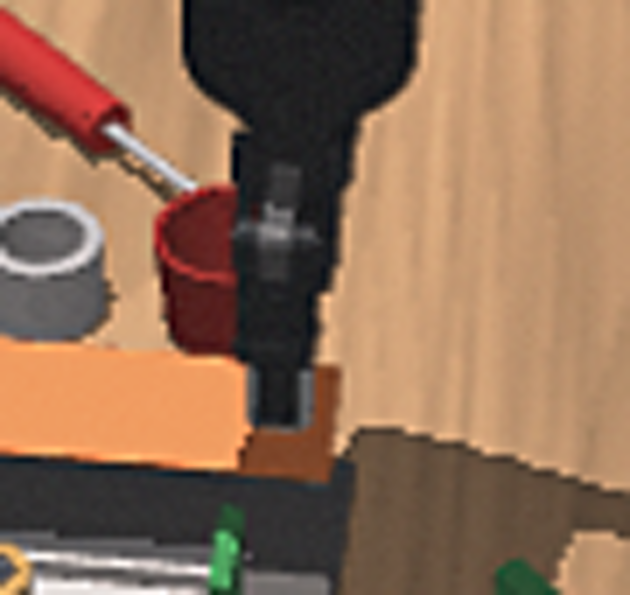

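View pics/wcb.png

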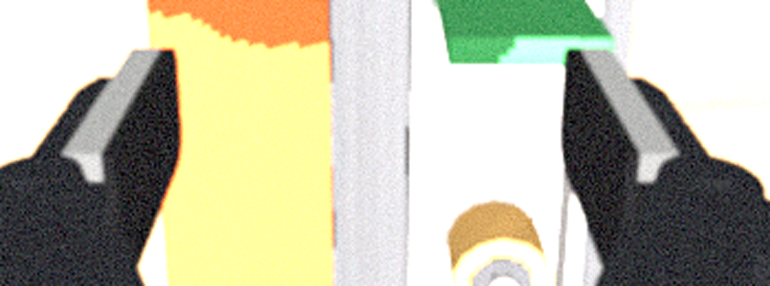

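Call:
carry_out([
  [[0.003,0,0.015],[0,0.004,-0.002],0.23],
  [[0,0,0.02],[0,0,0],0.23],
  [[0,0,0],[0,0,0],0.23],
])

```text
time: 3.6
tool_pos: [514.3, -115.9, 70.8]
tcp_rot: [-180.0, -0.0, 178.2]
ft_force: [-0.9, -0.0, -1.4]
finger_gap: 66.0
```

```bash
python3 st.py
```

```text
t 3.6 cell [-168.9    4.1   70.8] rot [-1.7996e+02 -2.0000e-02  1.7825e+02] F [-0.9 -0.  -1.4] gap 66.0
rotvec to goal [-0.0006 -0.0003  0.    ]
```

Call:
carry_out([
  [[0,0,0.008],[0,0,0],0.23],
  [[0,0,0.008],[0,0,0],0.23],
  [[0,0,0.006],[0,0,0],0.23],
  [[0,0,0],[0,0,0],0.23],
])

```text
time: 4.0
tool_pos: [514.3, -116.2, 47.2]
tcp_rot: [-179.9, -0.0, 178.2]
ft_force: [-1.7, 0.8, 2.1]
finger_gap: 65.9
```

```bash
python3 pic.py c
```

```text
t 4.0 cell [-169.     3.8   47.2] rot [-1.7995e+02 -3.0000e-02  1.7824e+02] F [-1.7  0.8  2.1] gap 65.9
rotvec to goal [-0.0009 -0.0004 -0.0001]
```

View pics/side_c.png

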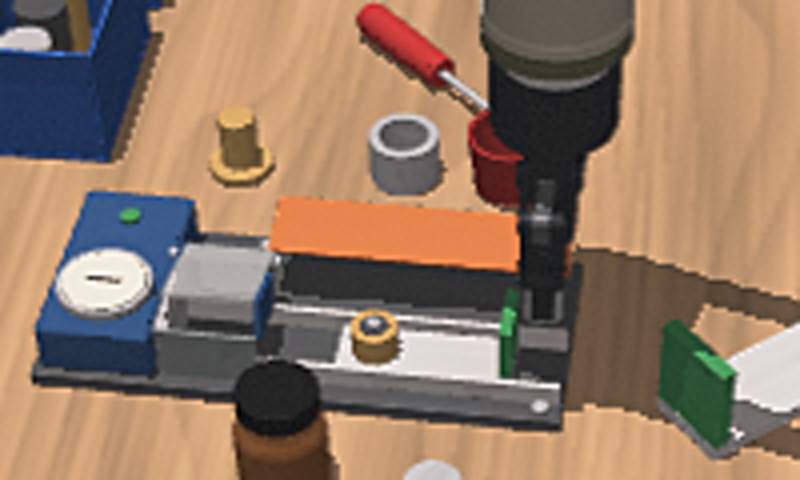

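View pics/wrist_c.png

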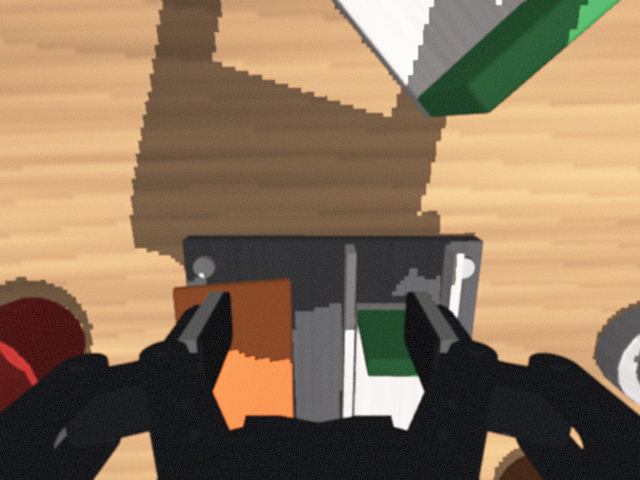

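The bar has started down, with the finger at (540,300) behind the plate at (508,335). I'll keep pressing.

Call:
carry_out([
  [[0,0,0.007],[0,0,0],0.23],
  [[0,0,0.007],[0,0,0],0.23],
  [[0,0,0.005],[0,0,0],0.23],
  [[0,0,0],[0,0,0],0.23],
  [[0,0,0],[0,0,0],0.23],
])

```text
time: 4.65
tool_pos: [516.3, -116.8, 29.4]
tcp_rot: [-179.9, 0.2, 178.3]
ft_force: [-0.7, -0.2, 3.3]
finger_gap: 65.9
```

```bash
python3 pic.py d; python3 st.py
```

```text
t 4.65 cell [-166.9    3.2   29.4] rot [-179.87    0.21  178.25] F [-0.7 -0.2  3.3] gap 65.9
rotvec to goal [-0.0023  0.0037  0.0001]
t 4.8 cell [-166.9    3.2   29.6] rot [-179.86    0.23  178.25] F [-1.1 -0.9  3.6] gap 66.0
rotvec to goal [-0.0024  0.0039  0.0001]
```

View pics/side_d.png

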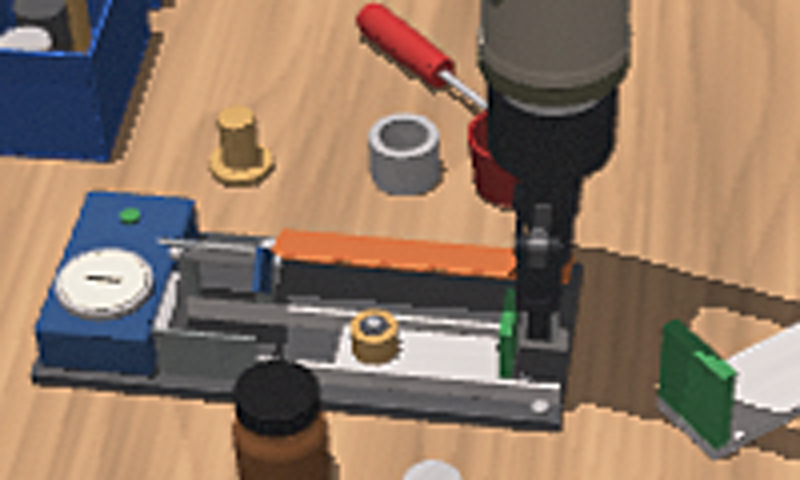

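View pics/wrist_d.png

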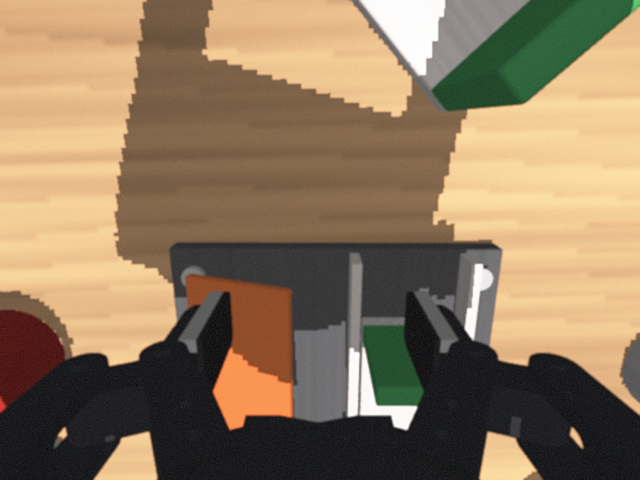

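```bash
python3 - <<'E'
from st import *
from fit import w
s=r.snapshot('side')
for th in (.55,.7,.8,.9,.96):
    a=np.radians(25)-th; c_,s_=np.cos(a),np.sin(a)
    P=lambda x,d:(x,-d*c_+2*s_,45+d*s_+2*c_)
    def F(x,y,z): C,S=np.cos(th),np.sin(th); return (x,y*C-z*S,45+y*S+z*C)
    print(th,[((proj(s,w(p,q))-[215,130]+.5)*4).round(0) for q in (P(10,8),P(10,52),P(-100,52),P(-100,8),F(0,62,-21),F(0,24,-21),F(0,62,0))],'z tip y-28.5',round(45-28.5*np.tan(th-np.radians(25))+2/c_,1))
E
```

```text
t 4.8 cell [-166.9    3.2   29.6] rot [-179.86    0.23  178.25] F [-1.1 -0.9  3.6] gap 66.0
rotvec to goal [-0.0024  0.0039  0.0001]
0.55 [array([267., 252.]), array([281., 213.]), array([450., 227.]), array([441., 267.]), array([259., 316.]), array([272., 304.]), array([260., 281.])] z tip y-28.5 43.8
0.7 [array([268., 253.]), array([282., 223.]), array([450., 237.]), array([441., 268.]), array([258., 301.]), array([271., 298.]), array([261., 266.])] z tip y-28.5 39.4
0.8 [array([268., 255.]), array([282., 231.]), array([450., 245.]), array([441., 269.]), array([259., 291.]), array([270., 294.]), array([262., 256.])] z tip y-28.5 36.3
0.9 [array([268., 256.]), array([282., 238.]), array([450., 252.]), array([441., 270.]), array([259., 280.]), array([270., 290.]), array([263., 245.])] z tip y-28.5 33.0
0.96 [array([268., 256.]), array([282., 243.]), array([450., 257.]), array([441., 271.]), array([259., 273.]), array([270., 288.]), array([263., 239.])] z tip y-28.5 30.9
```

Flap opening is about 0.80 rad from the bar corner at (282,231), well above 0.55. I'll press 2 mm more and start the push.

Call:
carry_out([
  [[0,0.001,0.002],[-0.002,0.003,0],0.23],
  [[-0.004,0,0],[0,0,0],0.23],
  [[-0.005,0,0],[0,0,0],0.23],
  [[-0.005,0,0],[0,0,0],0.23],
  [[-0.005,0,0],[0,0,0],0.23],
])

```text
time: 5.45
tool_pos: [533.4, -116.7, 26.5]
tcp_rot: [-180.0, -0.3, 178.2]
ft_force: [-6.2, -2.3, 5.2]
finger_gap: 66.0
```

```bash
python3 st.py
```

```text
t 5.45 cell [-149.9    3.8   26.5] rot [-179.98   -0.33  178.24] F [-6.2 -2.3  5.2] gap 66.0
rotvec to goal [-0.0003 -0.0058 -0.0001]
```

Call:
carry_out([
  [[-0.006,0,0],[0,-0.004,0],0.23],
  [[-0.006,0,0],[0,0,0],0.23],
  [[-0.006,0,0],[0,0,0],0.23],
  [[-0.006,0,0],[0,0,0],0.23],
  [[-0.006,0,0],[0,0,0],0.23],
])

```text
time: 5.95
tool_pos: [561.6, -117.8, 24.8]
tcp_rot: [-180.0, -0.6, 178.3]
ft_force: [-5.9, -1.1, 5.6]
finger_gap: 65.7
```

```bash
python3 pic.py e
```

```text
t 5.95 cell [-121.6    3.6   24.8] rot [-180.     -0.64  178.27] F [-5.9 -1.1  5.6] gap 65.7
rotvec to goal [-0.     -0.0112  0.0003]
```

View pics/side_e.png

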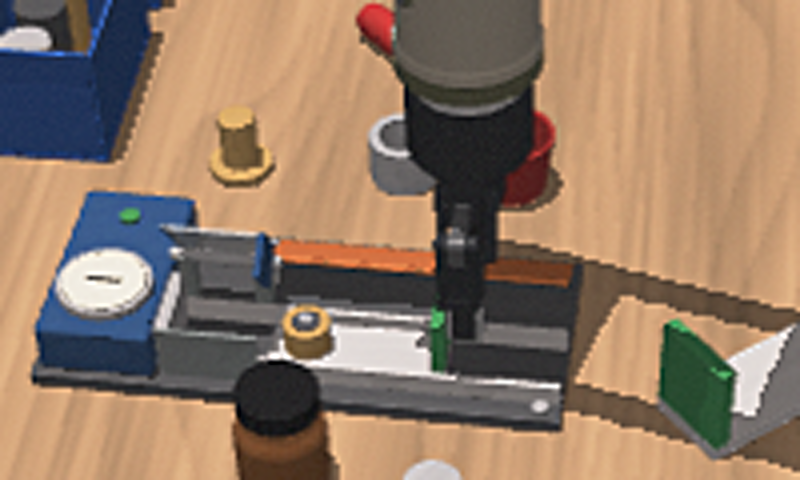

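Flap is about 0.92 rad open and the bushing at (307,330) is short of the skirt. I'll continue, lifting by a millimetre.

Call:
carry_out([
  [[-0.006,0,-0.001],[0,-0.007,0],0.23],
  [[-0.006,0,-0.001],[0,-0.004,0],0.23],
  [[-0.006,0,0],[0,0,0],0.23],
  [[-0.006,0,0],[0,0,0],0.23],
  [[-0.006,0,0],[0,0,0],0.23],
])

```text
time: 6.6
tool_pos: [591.6, -118.6, 25.9]
tcp_rot: [180.0, -0.1, 178.3]
ft_force: [-5.3, -1.3, 4.4]
finger_gap: 65.9
```

```bash
python3 pic.py f
```

```text
t 6.6 cell [-91.6   3.7  25.9] rot [ 1.7998e+02 -1.3000e-01  1.7826e+02] F [-5.3 -1.3  4.4] gap 65.9
rotvec to goal [ 0.0004 -0.0023  0.0002]
```

View pics/side_f.png

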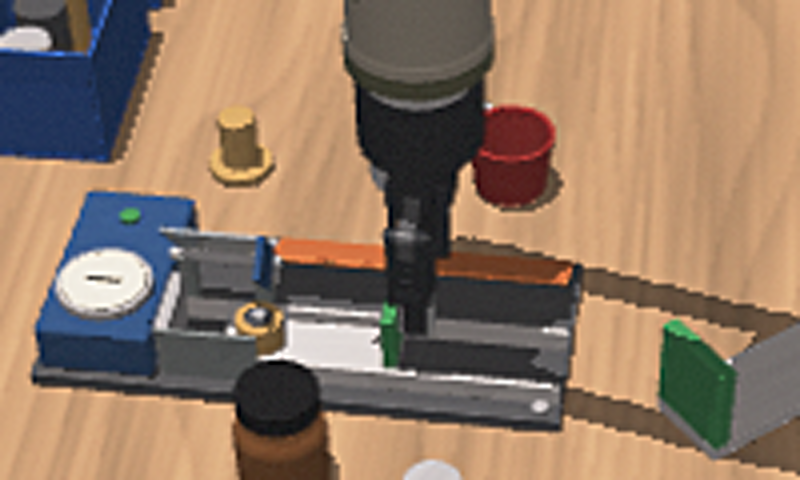

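Call:
carry_out([
  [[-0.006,0,0],[0,-0.002,0],0.23],
  [[-0.006,0,0],[0,-0.001,0],0.23],
  [[-0.005,0,0],[0,0,0],0.23],
  [[-0.003,0,0],[0,0,0],0.23],
])

```text
time: 7.15
tool_pos: [611.6, -119.2, 26.1]
tcp_rot: [180.0, -0.0, 178.3]
ft_force: [-6.6, -1.9, 5.6]
finger_gap: 65.7
```

```bash
python3 st.py
```

```text
t 7.15 cell [-71.6   3.7  26.1] rot [ 1.7997e+02 -2.0000e-02  1.7826e+02] F [-6.6 -1.9  5.6] gap 65.7
rotvec to goal [ 0.0005 -0.0004  0.0003]
```

Call:
carry_out([
  [[-0.003,0,0],[0,0,0],0.23],
  [[-0.003,0,0],[0,0,0],0.23],
  [[-0.002,0,0],[0,0,0],0.23],
])

```text
time: 7.45
tool_pos: [619.2, -119.4, 26.1]
tcp_rot: [180.0, -0.2, 178.3]
ft_force: [-6.3, -0.1, 5.7]
finger_gap: 66.0
```

```bash
python3 st.py
```

```text
t 7.45 cell [-64.    3.8  26.1] rot [ 1.7996e+02 -1.6000e-01  1.7827e+02] F [-6.3 -0.1  5.7] gap 66.0
rotvec to goal [ 0.0008 -0.0027  0.0004]
```

Call:
carry_out([
  [[-0.002,0,0],[0,-0.002,0],0.23],
  [[-0.002,0,0],[0,0,0],0.23],
])

```text
time: 7.65
tool_pos: [620.5, -119.3, 25.7]
tcp_rot: [179.9, -0.4, 178.3]
ft_force: [-18.2, -0.8, 13.1]
finger_gap: 65.7
```

```bash
python3 pic.py g
```

```text
t 7.65 cell [-62.7   3.9  25.7] rot [179.92  -0.42 178.31] F [-18.2  -0.8  13.1] gap 65.7
rotvec to goal [ 0.0014 -0.0074  0.0012]
```

View pics/side_g.png

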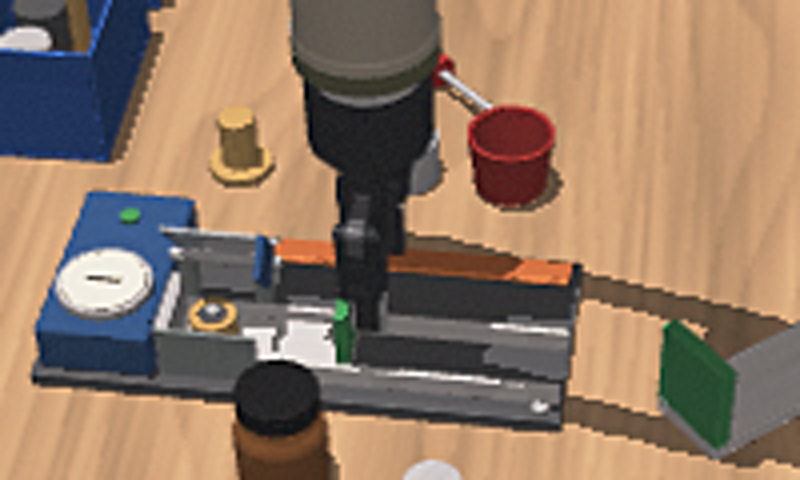

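Force jumped to 18 N at x = -62.7, where -63 was expected, so the shuttle is on the stop. I'll check the bushing position and back off.

Call:
carry_out([
  [[0.002,0,0],[0,0,0],0.23],
  [[0.003,0,0],[0,0,0],0.23],
  [[0.003,0,0],[0,0,0],0.23],
  [[0,0,0],[0,0,0],0.23],
])

```text
time: 8.2
tool_pos: [615.8, -119.6, 27.9]
tcp_rot: [180.0, 0.0, 178.3]
ft_force: [-1.3, -2.3, 3.6]
finger_gap: 65.8
```

```bash
python3 pic.py h; python3 - <<'E'
from st import *
s=r.snapshot('side'); c,n=np.cos(p[2]),np.sin(p[2])
def inv(P): d=P[:2]-p[:2]; return np.round([c*d[0]+n*d[1],-n*d[0]+c*d[1]],1)
a=s['image'][180:230,245:320]; cv2.imwrite('pics/bush.png',cv2.resize(a,None,fx=10,fy=10,interpolation=cv2.INTER_CUBIC))
print(inv(onz(s,(215+213/4-.4,130+311/4-.4),38)))
E
```

```text
t 8.2 cell [-67.4   3.5  27.9] rot [1.7999e+02 4.0000e-02 1.7832e+02] F [-1.3 -2.3  3.6] gap 65.8
rotvec to goal [0.0002 0.0006 0.0012]
t 8.35 cell [-67.5   3.6  27.7] rot [179.98   0.   178.32] F [ 0.1 -0.5  3.3] gap 66.2
rotvec to goal [0.0004 0.     0.0012]
[34.7 41.2]
```

View pics/bush.png

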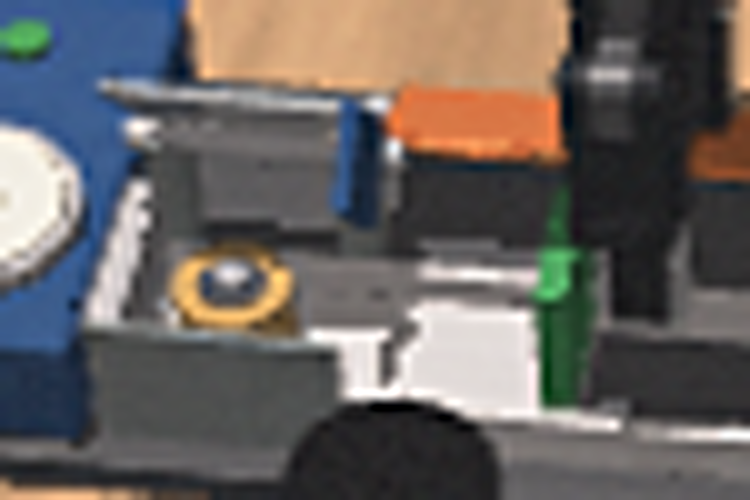

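View pics/side_h.png

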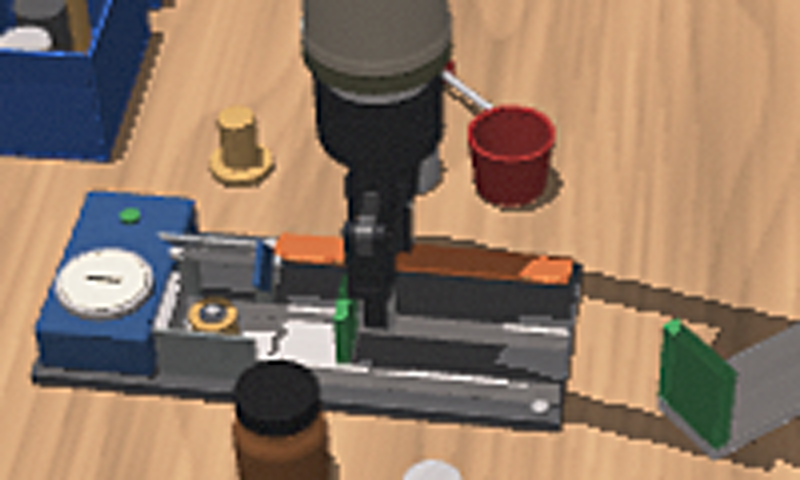

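The bushing is at x = 34.7 against 35 expected, so it's home, and the finger is clear of the plate. I'll raise the tool gently so the flap closes.

Call:
carry_out([
  [[0.001,0,-0.005],[0,0,0],0.23],
  [[0,0,-0.006],[0,0,0],0.23],
  [[0,0,-0.006],[0,0,0],0.23],
  [[0,0,-0.006],[0,0,0],0.23],
  [[0,0,-0.006],[0,0,0],0.23],
  [[0,0,-0.006],[0,0,0],0.23],
  [[0,0,-0.008],[0,0,0],0.23],
  [[0,0,-0.02],[0,0,0],0.23],
  [[0,0,-0.04],[0,0,0],0.23],
  [[0.04,0,-0.02],[0,0,0],0.23],
  [[0.04,0,0],[0,0,0],0.23],
  [[0,0,0],[0,0,0],0.23],
])

```text
time: 9.6
tool_pos: [529.6, -115.1, 155.2]
tcp_rot: [179.8, -0.5, 178.4]
ft_force: [0.3, 0.8, -0.5]
finger_gap: 66.1
```

```bash
python3 pic.py i
```

```text
t 9.6 cell [-153.8    5.3  155.2] rot [179.78  -0.51 178.38] F [ 0.3  0.8 -0.5] gap 66.1
rotvec to goal [ 0.0039 -0.0089  0.0023]
```

View pics/side_i.png

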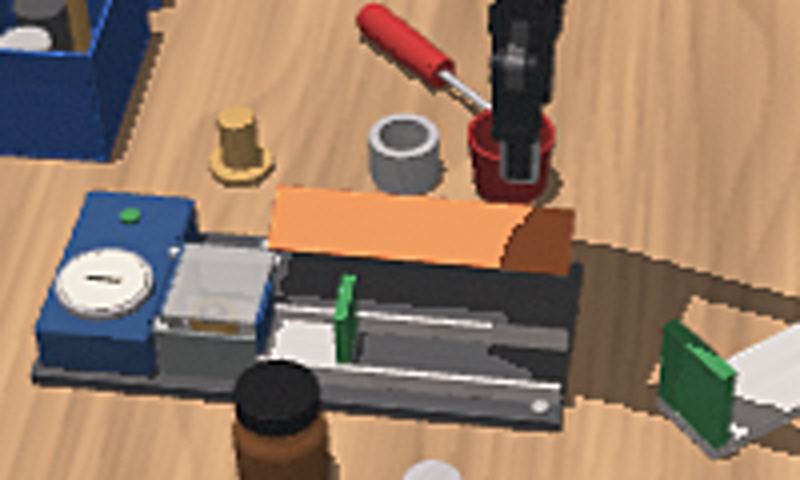

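View pics/top_i.png

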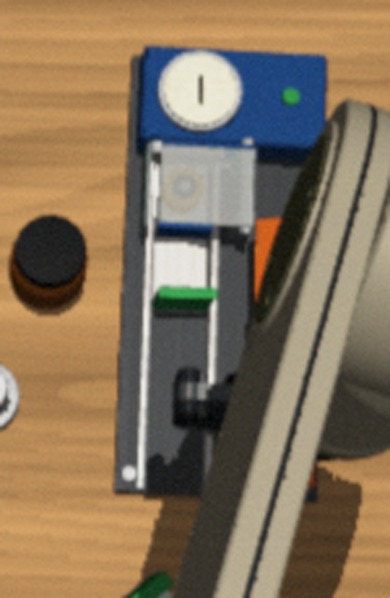

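```bash
python3 - <<'E'
from st import *
c,n=np.cos(p[2]),np.sin(p[2])
def inv(P): d=P[:2]-p[:2]; return np.round([c*d[0]+n*d[1],-n*d[0]+c*d[1]],1)
t=r.snapshot('top'); s=r.snapshot('side')
print('bush',inv(onz(t,(320+184/2.6-.3,100+187/2.6-.3),38)))
print('plate top',inv(onz(t,(320+185/2.6-.3,100+295/2.6-.3),60)), inv(onz(s,(215+348/4-.4,130+278/4-.4),60)))
E
```

```text
t 9.75 cell [-148.5    4.6  157. ] rot [ 1.7985e+02 -1.6000e-01  1.7839e+02] F [-0.3 -0.8  0.7] gap 65.7
rotvec to goal [ 0.0027 -0.0028  0.0024]
bush [34.3 43.4]
plate top [-50.5  43.2] [-48.   24.8]
```

```bash
python3 -c "
from bench import r
print(r.hand_in())"
```

```text
the job is handed in; nothing more can be done
None
```

The bushing is loaded and the flap is closed behind it; I handed the job in at about 9.8 s of the 35 s allowed.

One fingertip pressed the bar down and held the flap at about 0.8 to 0.93 rad, estimated from the side view; it needs 0.55 rad to clear the bushing. The other fingertip pushed the smallest shuttle (the one in the lane) by its green plate. At the stop the force rose to about 18 N, with the tool at x = -62.7 mm (about -63 mm expected). I then backed the finger off the plate and raised the tool slowly so the flap closed.

**Last checks:**
- **Bushing position:** it was at x = 34.7 mm in the side view before the flap closed, and at 34.3 mm in the top view afterwards. Fully home is 35 mm.
- **Green plate:** the middle of its top was at x = -48.0 mm in the side view, as it should be at home. The top view gave -50.5 mm; it had also read about 1.6 mm too low before the push, so I don't take this as a real offset.
- **Flap and arm:** the flap and bar look fully closed, and the arm is clear of everything.
- **Other things on the bench:** those in view in the last pictures look unmoved. The tray and the whole of the second loose look-alike were outside those crops, so I did not recheck them.

No check failed. I could only judge that the flap never touched the shuttle or bushing from pictures taken between moves, which showed no contact.

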